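# Close up the specimen carrier

## Task

Close up the open specimen carrier on the lab bench: first push its upright metal hold-down flap fully down over the tubes, then swing the white cover fully shut on top of it. Only push, with the fingertips against the outer faces of flap and cover: no pinching them and no touching their padded inner faces. Leave the carrier standing where it is and do not disturb the glassware and boxes around it.

Things in the scene. Friction and masses are not known exactly. Their poses are not given: they have to be found in the camera images.
- carrier: white open specimen carrier, 220 (its x) x 200 (its y) mm, rim 90 mm above the bench, about 3 kg, standing loose on the bench. Origin: centre of its underside; z up; its x runs along both hinges (about ahead of the robot), +y points to the cover's hinge (about left), -y to the flap's hinge (about right). Inside are capped tubes up to 71 mm high; the low block beside them on the +y side is 60 mm high.
- flap (a joint): hold-down flap: aluminium plate 190 mm wide (along carrier x), 150 mm long, 4 mm thick, hinged along the carrier's -y wall. 0 = folded down level over the tubes (its stop), 1.57 = upright; starts upright (1.4 to 1.75, above 1.57 it leans outward to -y). Stiff hinge: stays where it is left; about 1 to 2 N at the free edge moves it. It weighs 0.1 kg.
- flap_hinge (a point): middle of the flap's hinged edge, on its outer face (the face turned away from the tubes: outward when upright, up when folded); carrier coordinates (0, -88, 82) mm when folded (hinge axis 4 mm below that). z = outward normal of the outer face, y = from the hinge to the free edge, x = along the hinge
- flap_edge (a point): middle of the flap's free edge, on its outer face, 150 mm from flap_hinge; same axes
- flap_pad: black rubber pad, 160 x 120 x 4 mm, on the inner (tube-facing) face of the flap, centred, 15 mm in from its side edges and free edge; not to be touched by the fingers. Origin: centre of the face glued to the flap
- cover (a joint): the carrier's white cover, a shallow lid 220 mm wide (along carrier x), 200 mm long, 22 mm thick, hinged along the carrier's +y wall at rim height. 0 = shut level on the rim (its stop), 1.57 = upright; starts open, leaning outward (1.75 to 2.05). Stiff hinge: stays where it is left; about 2 to 4 N near the free edge moves it. It weighs 0.25 kg.
- cover_hinge (a point): middle of the cover's hinged edge, on its outer face (the top when shut); carrier coordinates (0, 100, 112) mm when shut (hinge axis 22 mm below that). z = outward normal of the outer face, -y = from the hinge to the free edge, x = along the hinge
- cover_edge (a point): middle of the cover's free edge, on its outer face, 200 mm from cover_hinge; same axes. A 50 mm wide closing tab stands 6 mm beyond that edge
- cover_liner: grey liner, 160 x 140 x 4 mm, on the inner face of the cover, centred, 30 mm in from its edges; not to be touched by the fingers. Origin: its centre
- flask_near: bystander, leave alone: conical glass flask 122 mm tall, 74 mm wide at the foot, standing just outside the cover's side of the carrier; origin: centre of its underside
- vial: bystander, leave alone: small capped vial 28 mm across, 60 mm tall, standing just outside the flap's side of the carrier; origin: centre of its underside
- flask_far: bystander, leave alone: larger conical glass flask, 140 mm tall, 85 mm wide at the foot, behind the carrier; origin: centre of its underside
- beaker: bystander, leave alone: glass beaker, 76 mm across, 95 mm tall, behind the carrier; origin: centre of its underside
- reagent: bystander, leave alone: white bottle, 66 mm across, 150 mm tall, behind the carrier; origin: centre of its underside
- tip_box: bystander, leave alone: white box of yellow pipette tips, 120 x 85 x 89 mm tall, on the left; origin: centre of its underside
- tube_rack: bystander, leave alone: aluminium rack of blue-capped tubes, 240 x 85 x 116 mm tall, on the right; origin: centre of its underside

How it is judged:
On the way, in this order (a step that is already met when the one before it is completed fails the run):
1. the flap is folded fully down while the cover still stands open (value of joint flap below 0.07 rad and value of joint cover above 1.2 rad), for 0.2 s.
2. the cover is fully shut over the folded flap (value of joint cover below 0.04 rad and value of joint flap below 0.07 rad), for 0.2 s.
At the end, for the whole second after the job is handed in: flap folded within 0.07 rad of its stop, cover shut within 0.04 rad of its stop and at rest, carrier level and within 30 mm of where it stood (all of step 2 and velocity of joint cover below 0.05 rad/s and distance of carrier from where it was at the start of the episode below 0.03 m and angle between carrier's own z axis and vertical below 0.05 rad and linear speed of carrier below 0.02 m/s); the robot touches nothing.
It fails at once if the cover is swung in (below 1.2 rad) before the flap is down (above 0.25 rad) (value of joint cover below 1.2 rad and value of joint flap above 0.25 rad).
It fails at once if the fingers press on the padded inner face of flap or cover (over 1 N), as in pinching or pulling (contact force between the fingers and flap_pad above 1 N or contact force between the fingers and cover_liner above 1 N).
It fails at once if the carrier is lifted, tipped (over 0.12 rad) or pushed more than 30 mm (distance of carrier from where it was at the start of the episode above 0.03 m or angle between carrier's own z axis and vertical above 0.12 rad or height (world z) of carrier above 0.012 m).
It fails at once if a bystander is lifted, tipped or moved more than 25 mm (distance of any of flask_near, vial, flask_far, beaker, reagent, tip_box, tube_rack from where it was at the start of the episode above 0.025 m or angle between any of flask_near, vial, flask_far, beaker, reagent, tip_box, tube_rack's own z axis and vertical above 0.35 rad).
It also fails if it takes over 64 s, if anything falls off the work surface, if the arm or the gripper's body presses on something with over 40 N, if the wrist force passes 120 N, or if a joint passes its speed limit or range.

## Robot

A 7-joint arm with a two-finger parallel gripper is mounted at the origin on the work surface. World frame = base frame: x ahead of the robot, y to its left, z up, the work surface at z = 0. Lengths are in m, angles in rad, forces in N, time in s.
With the tool pointing down it reaches from about 0.425 to 0.875 m from the base axis. Payload 4.7 kg.
Tool frame: the origin (TCP) lies between the finger pads; the fingertips stand 8 mm ahead of it and the grasp point (between the pads) lies 11 mm behind it; z points along the fingers, y is the direction in which the jaws open and shut (so a half turn about z gives the same grasp; the last joint's range is limited). The gripper opens to 87 mm and grips with 3 to 60 N. Pads are 19 mm wide; open, the fingers measure 117 mm over their backs; the gripper's body (75 mm by 190 mm) begins 51 mm behind the grasp point.
Start: joints at [-1.262, 0.321, -0.07, 1.45, 0.023, 1.371, -0.057], TCP at [0.189, 0.622, 0.231] pointing down, gripper open.
Joint ranges: [-2.86, 2.86], [-0.3, 2.09], [-1.38, 1.24], [0.06, 2.45], [-1.56, 4.7], [0.09, 2.05], [-2.69, 2.69]. Speed limits (rad/s): [2.57, 2.57, 3.14, 3.14, 3.14, 3.14, 3.14].

## Interface

Orientations are given as a rotation vector (axis times angle).
In Python, from bench import ctrl, optics, ticket gives the robot as it stands.
- The arm moves only by the tool play_rows, never from a script. Its argument "motion" is a list of rows, each a list of 5 numbers: the closure, from 0 (fully open) to 1 (shut), then the shift along the tool's x, y, z in cm, then the turn about the tool's z in rad. In form: [[jaw, tx, ty, tz, spin], ...]. A call has 1 to 20 rows; each row shifts and turns the commanded pose from where the row before left it, along the tool's axes as they then stand; what a row does not reach is not made up. A row lasts 1/8 s, in which the tool goes at most 62.5 mm and 10.7 degrees, less where a joint would pass 70% of its speed; a pose out of reach is approached as far as the arm can. A call is refused whole if a number of a shift passes 6.25 or a number of a turn 0.188, either way. A call with a gripper value outside its range is refused whole. The fingers move at their own pace and stop on an object; "force" is the grip in N (left out, the last holds). Time passes only in rows, so rows that do not move let the fingers close. It gives the time, the measured TCP pose, the force and the opening at its end, in the units of the state.
- ctrl.get_state(): the state, without advancing time (a new reading comes with each control period).
- optics.get_image(name): name is "side" or "top" or "wrist"; returns the picture (420x560x3 uint8, red, green, blue); there is no depth.
- optics.calibration(name): a dict with "K" (3x3 intrinsics, pixels), "distortion" ([k1, k2, p1, p2, k3] as OpenCV has them; the pictures are not rectified), "pose" (4x4, takes a point from camera to world coordinates); the wrist camera has in their place "hand_eye" (4x4, takes a point from camera to tool coordinates, whose origin is the TCP and whose axes are the flange's). Camera axes: x right, y down, z forward; pixel columns grow to the right and rows downward; lengths in m; the calibration is good to about 2 mm. A picture is of the moment at which its call begins: read the wrist's pose just before it. calibration takes no time and is no camera call.
- ticket.close_job(): hands the job in, once; it reports no verdict.
The state is a dict: "time": time; "joint_positions": joint angles; "qd": joint speeds; "joint_torque": joint torques, N m; "position": TCP position; "tool_rot": TCP orientation; "ft_force": force on the tool from outside, world axes, zero at the start; "torque": the same for the moment, N m; "grip_width": opening from 0.0 (shut) to 1.0 (fully open).
Only numpy, scipy, OpenCV 4.12 (cv2) and the standard library are available. Lean on these libraries where they do the work, as an engineer would, in place of code of your own. Each camera call takes 0.05 s, during which the arm holds its last target.

## Working session

There is one attempt and no reset: what is moved stays moved. The work goes in short steps, Python scripts to look and compute and a tool call to move; the robot and the scene stay as the last step left them, time stands still between calls to the robot, and variables do not carry over. Pictures are saved under pics/ and viewed, and the job is handed in when it is done.

Besides the shell and the picture viewer there is one more tool, called after "Call:" as name([rows], argument=value, ...), one row to a line, values as JSON. play_rows: Moves the arm, as the interface text tells. Its arguments: {"type":"object","properties":{"motion":{"type":"array"},"force":{"type":"number"}},"required":["motion"]}

```bash
ls; mkdir -p pics; python3 - <<'E'
from bench import ctrl, optics, ticket
import cv2,numpy as np
np.set_printoptions(precision=4,suppress=True)
s=ctrl.get_state()
for k,v in s.items(): print(k,v)
for n in ("side","top","wrist"):
    print(n,optics.calibration(n))
    cv2.imwrite(f"pics/{n}0.png",optics.get_image(n)[:,:,::-1])
E
```

```text
pics
time 0.0
joint_positions [-1.2619  0.3218 -0.0701  1.4517  0.0226  1.3708 -0.0569]
qd [ 0.0003 -0.0014  0.0004 -0.0015  0.0021  0.0007 -0.0005]
joint_torque [ -0.0004 -49.1278  -0.4043 -31.2534  -0.064    0.0437   0.0002]
position [0.1887 0.6214 0.2295]
tool_rot [-0.4613 -3.1073  0.003 ]
ft_force [ 0.5067  1.6152 -0.1151]
torque [-0.0256 -0.0839 -0.0118]
grip_width 0.9994221215774255
side {'K': array([[536.3276,   0.    , 279.2516],
       [  0.    , 536.3276, 209.5877],
       [  0.    ,   0.    ,   1.    ]]), 'distortion': array([-0.1886,  0.    ,  0.    ,  0.    ,  0.    ]), 'pose': array([[ 0.4051, -0.5105,  0.7585, -0.6405],
       [-0.9141, -0.2425,  0.325 , -0.5201],
       [ 0.0181, -0.825 , -0.5649,  1.0322],
       [ 0.    ,  0.    ,  0.    ,  1.    ]])}
top {'K': array([[408.2286,   0.    , 281.424 ],
       [  0.    , 408.2286, 215.3321],
       [  0.    ,   0.    ,   1.    ]]), 'distortion': array([-0.0053,  0.    ,  0.    ,  0.    ,  0.    ]), 'pose': array([[ 0.0518, -0.9752,  0.2152,  0.3403],
       [-0.9986, -0.0491,  0.0177, -0.0124],
       [-0.0067, -0.2159, -0.9764,  1.2045],
       [ 0.    ,  0.    ,  0.    ,  1.    ]])}
wrist {'K': array([[373.4194,   0.    , 280.7768],
       [  0.    , 373.4194, 210.3338],
       [  0.    ,   0.    ,   1.    ]]), 'distortion': array([-0.0802,  0.    ,  0.    ,  0.    ,  0.    ]), 'hand_eye': array([[ 0.001 , -0.9636, -0.2675,  0.0738],
       [ 1.    ,  0.0011, -0.0002, -0.0001],
       [ 0.0005, -0.2675,  0.9636, -0.1536],
       [ 0.    ,  0.    ,  0.    ,  1.    ]])}
```

View pics/side0.png

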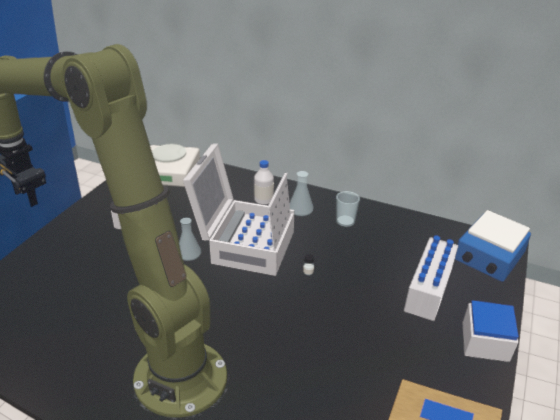

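View pics/top0.png

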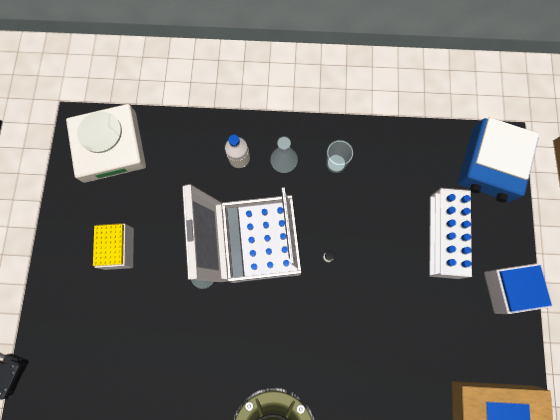

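View pics/wrist0.png

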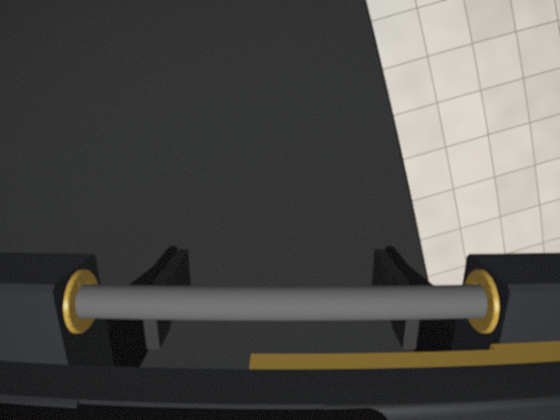

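The top view shows the carrier around (260,238), the cover open to the left (185–225, 190–280), the flap edge-on near (287,220), the vial at (328,257), and the near flask under the cover at (203,280). Next I zoom in.

```bash
python3 - <<'E'
import cv2
a=cv2.imread('pics/top0.png')[170:300,165:345]; cv2.imwrite('pics/topz.png',cv2.resize(a,None,fx=4.4,fy=4.4,interpolation=cv2.INTER_CUBIC))
a=cv2.imread('pics/side0.png')[140:285,165:325]; cv2.imwrite('pics/sidez.png',cv2.resize(a,None,fx=4.1,fy=4.1,interpolation=cv2.INTER_CUBIC))
E
```

```text
(no output)
```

View pics/topz.png

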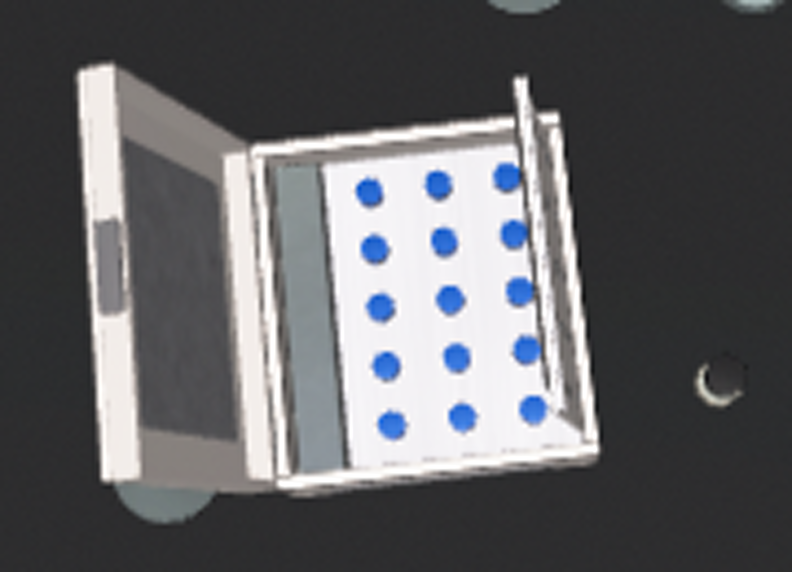

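View pics/sidez.png

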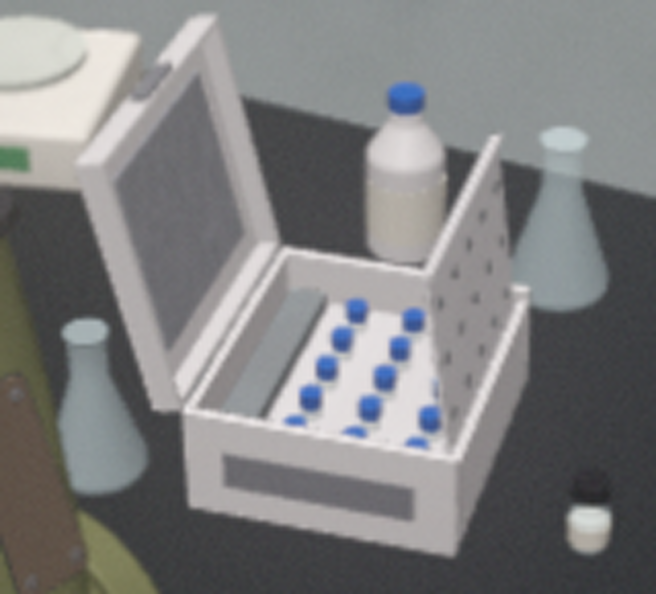

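```bash
cat > h.py <<'E'
import numpy as np, cv2
from bench import ctrl, optics, ticket
np.set_printoptions(precision=4,suppress=True)
C={n:optics.calibration(n) for n in("side","top")}
def ray(n,p,T=None):
    c=optics.calibration(n)if n not in C else C[n]
    u=cv2.undistortPoints(np.array([[p]],float),c["K"],c["distortion"])[0,0]
    P=c["pose"] if T is None else T
    return P[:3,3],P[:3,:3]@np.array([u[0],u[1],1])
def plane(n,p,z,T=None):
    o,d=ray(n,p,T); return o+d*(z-o[2])/d[2]
def tri(pt,ps):
    o1,d1=ray("top",pt);o2,d2=ray("side",ps)
    A=np.c_[d1,-d2]; t=np.linalg.lstsq(A,o2-o1,rcond=None)[0]
    a=o1+d1*t[0];b=o2+d2*t[1]; return (a+b)/2,np.linalg.norm(a-b)
def tz(x,y): return (x/4.4+165-.39,y/4.4+170-.39)
def sz(x,y): return (x/4.1+165-.38,y/4.1+140-.38)
E
python3 - <<'E'
from h import *
r=[plane("top",tz(*p),.09) for p in[(250,148),(558,115),(598,452),(283,480)]]
print(np.array(r)); 
for i in range(4): print(np.linalg.norm(r[i]-r[i-1]),end=' ')
c=np.mean(r,axis=0); print('\nc',c)
xa=(r[0]+r[1]-r[2]-r[3])/2; print('yaw',np.arctan2(xa[1],xa[0]))
r2=[plane("side",sz(*p),.09) for p in[(288,250),(528,292),(458,456),(188,408)]];print(np.array(r2))
print('flap far',tri(tz(520,78),sz(500,137)))
print('flap near',tri(tz(556,400),sz(428,272)))
print('cov near out',tri(tz(105,480),sz(80,165)))
print('cov far out',tri(tz(78,72),sz(197,18)))
print('cov far in',tri(tz(115,65),sz(216,16)))
print('cov near in',tri(tz(138,478),sz(107,180)))
print('vial',plane("top",tz(722,377),.06),'flask',plane('side',sz(100,465),.0), plane('side',sz(85,330),.122))
E
```

```text
[[ 0.6123  0.1785  0.09  ]
 [ 0.644  -0.0175  0.09  ]
 [ 0.4305 -0.0521  0.09  ]
 [ 0.4035  0.1406  0.09  ]]
0.21226760365332362 0.19849233809745087 0.216316263745079 0.1945962893532022 
c [0.5226 0.0624 0.09  ]
yaw 0.16990814991328185
[[ 0.6104  0.1702  0.09  ]
 [ 0.6373 -0.0205  0.09  ]
 [ 0.4344 -0.0535  0.09  ]
 [ 0.4022  0.1398  0.09  ]]
flap far (array([0.6289, 0.0043, 0.2239]), np.float64(0.0030534158956318142))
flap near (array([ 0.4467, -0.0237,  0.2253]), np.float64(0.0009245953464590143))
cov near out (array([0.3887, 0.204 , 0.2802]), np.float64(0.0028929736734837545))
cov far out (array([0.6043, 0.2398, 0.2797]), np.float64(0.004432419980243168))
cov far in (array([0.6068, 0.2217, 0.284 ]), np.float64(0.0010416026874619589))
cov near in (array([0.3918, 0.1877, 0.2713]), np.float64(0.0062076040803721606))
vial [ 0.4845 -0.1302  0.06  ] flask [0.413  0.2274 0.    ] [0.4142 0.2294 0.122 ]
```

Call:
play_rows([
  [1,0,0,-3,0.185],
  [1,0,0,-3,0.185],
  [1,0,0,-3,0.185],
  [1,0,0,-3,0.185],
  [1,0,0,-3,0.185],
  [1,0,0,-3,0.185],
  [1,0,0,0,0],
  [1,0,0,0,0],
], force=20)

```text
time: 1.15
position: [0.1888, 0.6218, 0.4093]
tool_rot: [2.026, 2.4, -0.002]
ft_force: [-0.2, -1.4, -0.6]
grip_width: 0.175
```

```bash
cat > st.py <<'E'
from h import *
from scipy.spatial.transform import Rotation as R
s=ctrl.get_state(); p=np.array(s["position"]); c=np.array([.521,.061]); a=.166
Rz=np.array([[np.cos(a),np.sin(a)],[-np.sin(a),np.cos(a)]])
M=R.from_rotvec(s["tool_rot"]).as_matrix()
print(s["time"],'p',p,'carrier xy',Rz@(p[:2]-c),'tip z',p[2]-.008,'xhead',np.degrees(np.arctan2(M[1,0],M[0,0])),'z',M[:,2],'F',np.array(s["ft_force"]),'g',s["grip_width"],'q',np.array(s["joint_positions"]))
E
python3 st.py
```

```text
1.15 p [0.1888 0.6218 0.4093] carrier xy [-0.235   0.6079] tip z 0.40125933922926427 xhead 99.63937268546933 z [-0.0004 -0.0016 -1.    ] F [-0.1534 -1.3584 -0.6034] g 0.17463125447132138 q [-1.3697  0.308   0.0743  1.118  -0.0227  1.718  -1.1339]
```

Call:
play_rows([
  [1,-3,0.9,0,0],
  [1,-5,1.6,0,0],
  [1,-5,1.6,0,0],
  [1,-5,1.6,0,0],
  [1,-5,1.6,0,0],
  [1,-5,1.6,0,0],
  [1,-5,1.6,0,0],
  [1,-5,1.6,0,0],
  [1,-5,1.6,0,0],
  [1,-5,1.6,0,0],
  [1,-5,1.6,0,0],
  [1,-5,1.6,0,0],
  [1,-5,1.6,0,0],
  [1,-5,1.6,0,0],
  [1,-5,1.6,0,0],
  [1,-3,1,0,0],
  [1,0,0,0,0],
  [1,0,0,0,0],
])

```text
time: 3.4
position: [0.5537, -0.0863, 0.4094]
tool_rot: [-2.026, -2.398, 0.001]
ft_force: [0.2, -0.1, 0.4]
grip_width: 0.005
```

```bash
python3 st.py; python3 - <<'E'
from h import *
for n in ("side","top","wrist"):
    cv2.imwrite(f"pics/{n}1.png",optics.get_image(n)[:,:,::-1])
E
```

```text
3.4 p [ 0.5537 -0.0863  0.4094] carrier xy [ 0.0079 -0.1507] tip z 0.40142484070008283 xhead 99.60943526105665 z [-0.0021  0.0008 -1.    ] F [ 0.1861 -0.1412  0.3673] g 0.0046183397078528345 q [-0.6703  0.1287  0.8846  1.3798 -0.1004  1.6816  0.367 ]
```

View pics/wrist1.png

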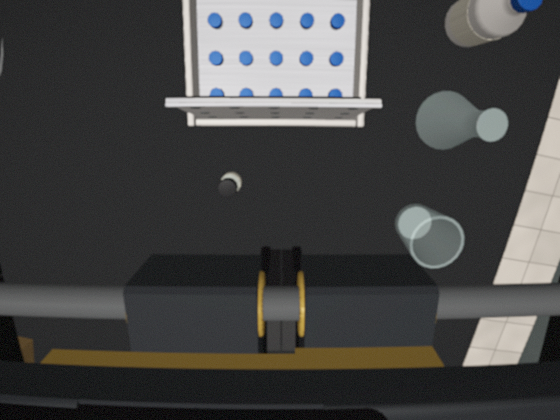

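View pics/side1.png

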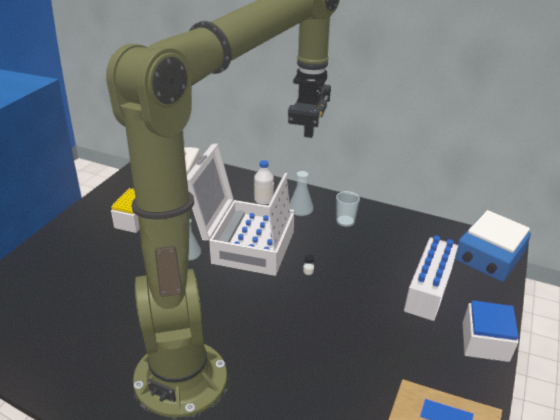

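The wrist picture shows the flap's free edge horizontal at row 102, columns 166–381, with the carrier wall behind it. So the tool is aligned, and the path down beside the flap is clear of the vial at (228,185).

```bash
python3 - <<'E'
from h import *
from scipy.spatial.transform import Rotation as R
s=ctrl.get_state(); T=np.eye(4);T[:3,:3]=R.from_rotvec(s["tool_rot"]).as_matrix();T[:3,3]=s["position"]
W=T@optics.calibration("wrist")["hand_eye"]
f=lambda px,z:(lambda P:(P,(np.linalg.inv(T)@np.r_[P,1])[:3]))(plane("wrist",px,z,W))
for px in[(166,106),(381,106),(166,100),(381,100)]: print(f(px,.225))
for px in[(188,125),(364,125)]: print('rim',f(px,.09))
print('vial',f((228,187),.06))
E
```

```text
(array([ 0.4401, -0.029 ,  0.225 ]), array([ 0.0749, -0.1025,  0.1854]))
(array([0.6278, 0.003 , 0.225 ]), array([0.075 , 0.0878, 0.1854]))
(array([ 0.4396, -0.0239,  0.225 ]), array([ 0.0801, -0.1022,  0.1854]))
(array([0.6266, 0.0081, 0.225 ]), array([0.0801, 0.0875, 0.1854]))
rim (array([ 0.4297, -0.0539,  0.09  ]), array([ 0.052 , -0.1169,  0.3204]))
rim (array([ 0.6464, -0.0168,  0.09  ]), array([0.0521, 0.1029, 0.3204]))
vial (array([ 0.4867, -0.131 ,  0.06  ]), array([-0.0336, -0.0737,  0.3503]))
```

Call:
play_rows([
  [1,0,-0.7,3,0],
  [1,0,0,5,0],
  [1,0,0,5,0],
  [1,0,0,5,0],
  [1,0,0,3.3,0],
  [1,2,0,0,0],
  [1,2,0,0,0],
  [1,1,0,0,0],
  [1,0,0,0,0],
  [1,0,0,0,0],
])

```text
time: 4.8
position: [0.5391, -0.0399, 0.1978]
tool_rot: [2.03, 2.397, 0.0]
ft_force: [0.8, -0.4, -0.1]
grip_width: 0.005
```

```bash
python3 st.py
```

```text
4.8 p [ 0.5391 -0.0399  0.1978] carrier xy [ 0.0012 -0.1025] tip z 0.1898222969679497 xhead 99.48517293743505 z [ 0.0007 -0.0002 -1.    ] F [ 0.8395 -0.3971 -0.0795] g 0.0052333720774039765 q [-0.7463  0.1282  0.8392  1.7952 -0.0999  1.2613  0.2848]
```

Call:
play_rows([
  [1,0.6,0,0,0],
  [1,0.6,0,0.1,0],
  [1,0.85,0,0.2,0],
  [1,0.85,0,0.2,0],
  [1,0.85,0,0.3,0],
  [1,0.8,0,0.4,0],
  [1,0.8,0,0.5,0],
  [1,0.8,0,0.5,0],
  [1,0,0,0,0],
  [1,0,0,0,0],
])

```text
time: 6.05
position: [0.5286, 0.0213, 0.1754]
tool_rot: [-2.029, -2.398, 0.0]
ft_force: [0.3, -0.7, -0.6]
grip_width: 0.003
```

```bash
python3 st.py; python3 - <<'E'
from h import *
a=optics.get_image("side")[100:310,120:400,::-1]
cv2.imwrite("pics/side2.png",cv2.resize(a,None,fx=2.8,fy=2.8))
E
```

```text
6.05 p [0.5286 0.0213 0.1754] carrier xy [ 0.001  -0.0404] tip z 0.16740967953899177 xhead 99.50829520565823 z [-0.0004 -0.     -1.    ] F [ 0.3049 -0.7078 -0.5517] g 0.002644265897292195 q [-0.8252  0.1139  0.7904  1.8481 -0.0863  1.2148  0.1581]
```

View pics/side2.png

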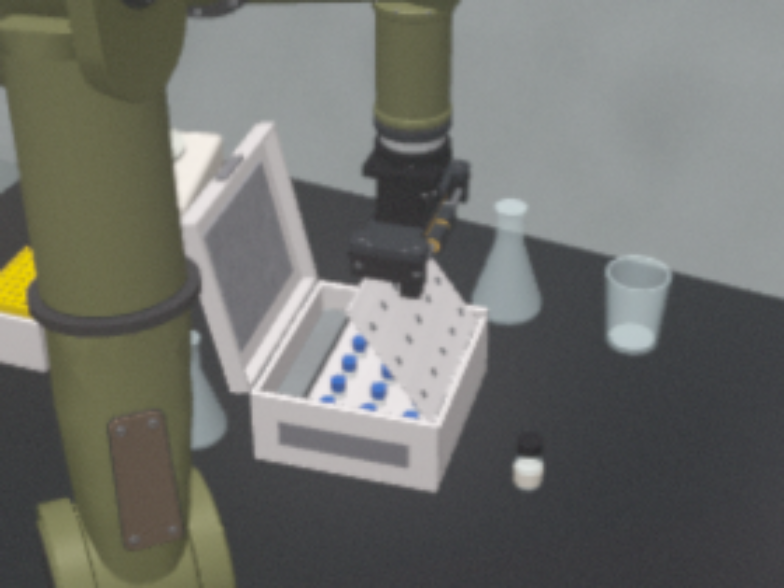

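The flap has folded in to about 55°, pushed by the closed fingertips at (410,285) on its outer face. The cover and carrier haven't moved, so I continue the arc.

Call:
play_rows([
  [1,0.65,0,0.6,0],
  [1,0.65,0,0.7,0],
  [1,0.6,0,0.7,0],
  [1,0.45,0,0.75,0],
  [1,0.4,0,0.8,0],
  [1,0.4,0,0.8,0],
  [1,0.2,0,0.7,0],
  [1,0.2,0,0.7,0],
  [1,0.1,0,0.8,0],
  [1,0,0,0.6,0],
  [1,0,0,0.6,0],
  [1,0,0,0.5,0],
  [1,0,0,0,0],
  [1,0,0,0,0],
])

```text
time: 7.85
position: [0.5228, 0.0572, 0.0931]
tool_rot: [2.03, 2.398, -0.0]
ft_force: [-0.3, -0.0, 1.1]
grip_width: 0.004
```

```bash
python3 st.py
```

```text
7.85 p [0.5228 0.0572 0.0931] carrier xy [ 0.0011 -0.0041] tip z 0.08508679807784073 xhead 99.50198235087723 z [ 0.0001 -0.0002 -1.    ] F [-0.2751 -0.0161  1.1216] g 0.004076621552398242 q [-0.8369  0.2087  0.7513  1.9429 -0.1635  1.0509  0.1511]
```

Tip height is 85 mm, and the folded outer face is at 82 mm. I press on gently until the force shows the stop.

Call:
play_rows([
  [1,0,0,0.2,0],
  [1,0,0,0.2,0],
  [1,0,0,0,0],
])

```text
time: 8.22
position: [0.5231, 0.0574, 0.0903]
tool_rot: [-2.03, -2.398, -0.001]
ft_force: [-2.6, 0.3, 10.2]
grip_width: 0.004
```

Call:
play_rows([
  [1,0,0,0.2,0],
  [1,0,0,0.1,0],
  [1,0,0,0,0],
  [1,0,0,0,0],
])

```text
time: 8.72
position: [0.5232, 0.0574, 0.09]
tool_rot: [-2.029, -2.396, -0.002]
ft_force: [-10.1, -1.9, 30.4]
grip_width: 0.002
```

```bash
python3 st.py; python3 - <<'E'
from h import *
a=optics.get_image("side")[100:310,120:400,::-1]
cv2.imwrite("pics/side3.png",cv2.resize(a,None,fx=2.8,fy=2.8))
cv2.imwrite("pics/wrist3.png",optics.get_image("wrist")[:,:,::-1])
E
```

```text
8.725 p [0.5232 0.0574 0.09  ] carrier xy [ 0.0016 -0.0039] tip z 0.08196722762623024 xhead 99.49438965426388 z [-0.0007  0.0026 -1.    ] F [-10.098   -1.9311  30.3893] g 0.0016592004583847202 q [-0.8328  0.215   0.7502  1.9442 -0.172   1.0459  0.1584]
```

View pics/side3.png

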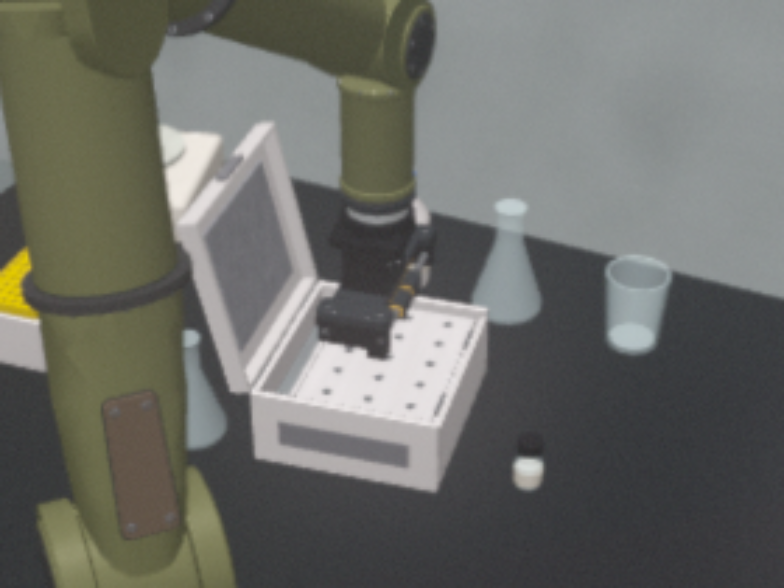

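View pics/wrist3.png

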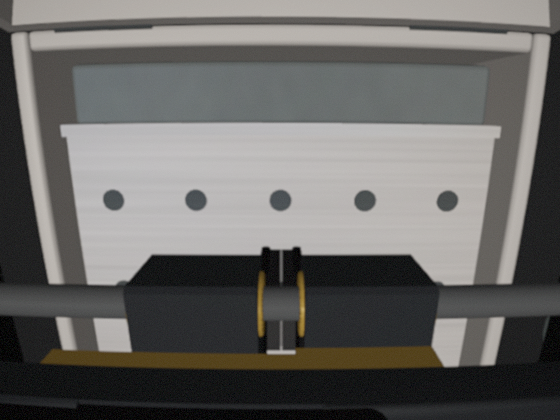

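The flap is level: the fingertip rests at 82 mm, the stop height, with 30 N up, and the wrist view shows its free edge straight at row 130 inside the walls. Now I go up and over the cover.

Call:
play_rows([
  [1,0,0,-0.7,0],
  [1,0,0,-2,0],
  [1,0,0,-5,0],
  [1,0,0,-5,0],
  [1,0,0,-5,0],
  [1,0,0,-5,0],
  [1,0,0,-5,0],
  [1,0,0,-4,0],
  [1,0,0,0,0],
  [1,4,0,0,0],
  [1,5,0,0,0],
  [1,5,0,0,0],
  [1,4,0,0,0],
  [1,2,0,0,0],
  [1,0,0,0,0],
  [1,0,0,0,0],
])

```text
time: 10.82
position: [0.4905, 0.2522, 0.4031]
tool_rot: [2.033, 2.394, -0.001]
ft_force: [0.8, -0.1, 0.1]
grip_width: 0.002
```

```bash
python3 st.py; python3 - <<'E'
from h import *
for n in ("side","top","wrist"):
    cv2.imwrite(f"pics/{n}4.png",optics.get_image(n)[:,:,::-1])
a=cv2.imread("pics/side4.png")[100:310,120:400]
cv2.imwrite("pics/side4z.png",cv2.resize(a,None,fx=2.8,fy=2.8))
a=cv2.imread("pics/top4.png")[150:310,150:360]
cv2.imwrite("pics/top4z.png",cv2.resize(a,None,fx=3.7,fy=3.7))
E
```

```text
10.825 p [0.4905 0.2522 0.4031] carrier xy [0.0015 0.1936] tip z 0.3950811198483554 xhead 99.3263308747595 z [ 0.0003 -0.0008 -1.    ] F [ 0.8265 -0.0548  0.1254] g 0.0021890294560673366 q [-1.0821  0.0829  0.6093  1.4098 -0.0468  1.6637 -0.3159]
```

View pics/side4z.png

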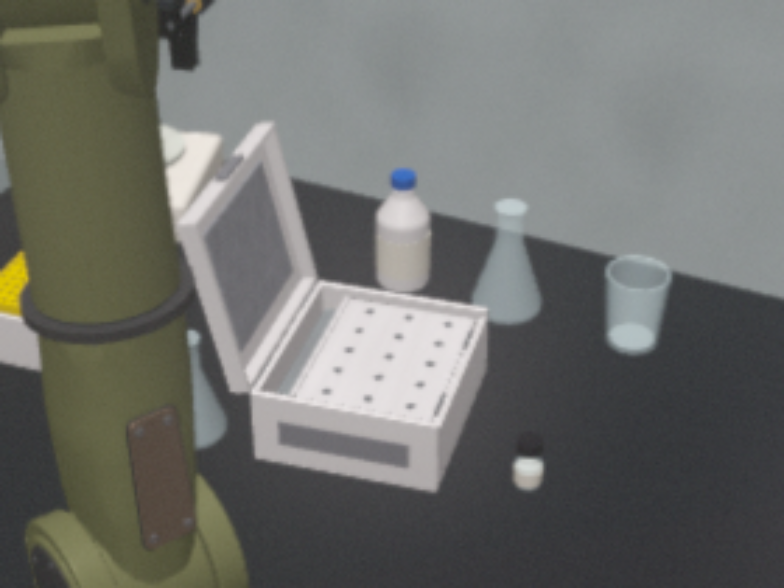

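View pics/top4z.png

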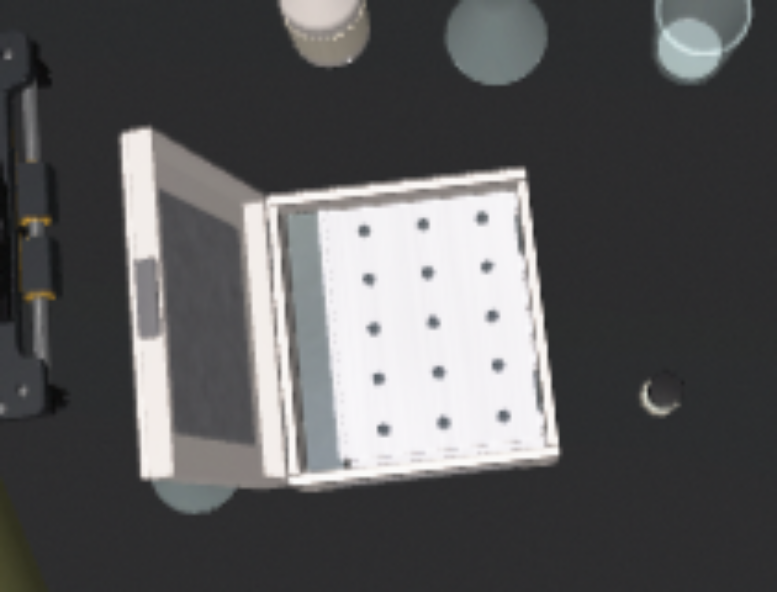

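View pics/wrist4.png

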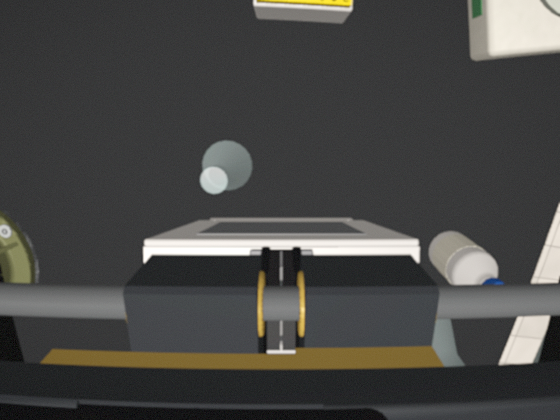

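The flap lies flat and the carrier is unmoved. The wrist view has the cover's outer top edge at row about 241, columns 144–418. I measure where it is in the tool frame.

```bash
python3 - <<'E'
from h import *
from scipy.spatial.transform import Rotation as R
s=ctrl.get_state(); T=np.eye(4);T[:3,:3]=R.from_rotvec(s["tool_rot"]).as_matrix();T[:3,3]=s["position"]
W=T@optics.calibration("wrist")["hand_eye"]
f=lambda px,z:(lambda P:(P,(np.linalg.inv(T)@np.r_[P,1])[:3]))(plane("wrist",px,z,W))
for px in[(144,241),(418,241),(280,241)]: print(f(px,.28))
print(f((213,180),.122))
E
```

```text
(array([0.3869, 0.2061, 0.28  ]), array([-0.0292, -0.1097,  0.1234]))
(array([0.6025, 0.2419, 0.28  ]), array([-0.0289,  0.1088,  0.1235]))
(array([0.4939, 0.2242, 0.28  ]), array([-0.0288, -0.0012,  0.1234]))
(array([0.412 , 0.2293, 0.122 ]), array([-0.0105, -0.0813,  0.2814]))
```

Call:
play_rows([
  [1,1.5,-0.1,0,0],
  [1,0,0,3,0],
  [1,0,0,4.5,0],
  [1,0,0,4.5,0],
  [1,0,0,2.5,0],
  [1,0,0,0,0],
  [1,-1.5,0,0,0],
  [1,-1,0,0,0],
  [1,0,0,0,0],
  [1,0,0,0,0],
])

```text
time: 12.22
position: [0.4906, 0.2448, 0.2586]
tool_rot: [-2.03, -2.398, -0.002]
ft_force: [-0.7, -0.1, 0.2]
grip_width: 0.007
```

```bash
python3 st.py;python3 - <<'E'
from h import *
cv2.imwrite("pics/wrist5.png",optics.get_image("wrist")[:,:,::-1])
a=optics.get_image("top")[150:310,150:360,::-1]
cv2.imwrite("pics/top5z.png",cv2.resize(a,None,fx=3.7,fy=3.7))
E
```

```text
12.225 p [0.4906 0.2448 0.2586] carrier xy [0.0004 0.1863] tip z 0.2506474688985133 xhead 99.50069010728362 z [ 0.0007  0.0012 -1.    ] F [-0.6924 -0.131   0.1997] g 0.007055607063841184 q [-1.0737  0.0912  0.6048  1.6853 -0.0535  1.3803 -0.295 ]
```

View pics/wrist5.png

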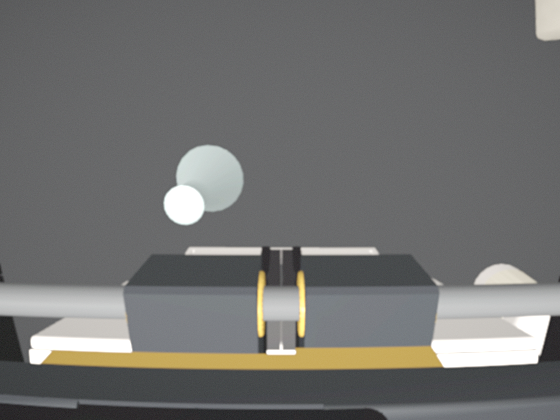

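View pics/top5z.png

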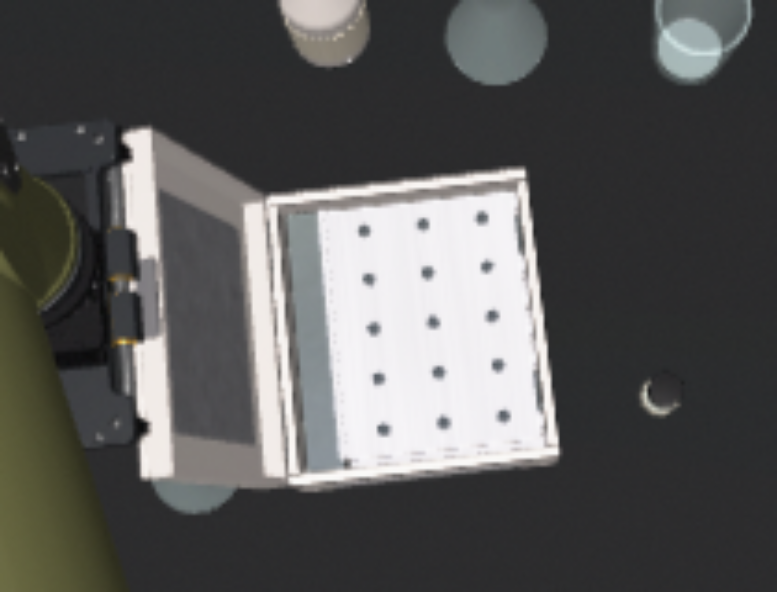

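The fingers stand just outside the cover's outer face at mid-width, with the flask to the left of them at (185,205) in the wrist view and well below. I push the cover slowly through upright.

Call:
play_rows([
  [1,-0.6,0,0,0],
  [1,-0.6,0,0,0],
  [1,-0.7,0,0,0],
  [1,-0.7,0,0,0],
  [1,-0.7,0,0,0],
  [1,-0.7,0,0,0],
  [1,-0.7,0,0,0],
  [1,-0.7,0,0,0],
  [1,-0.7,0,0,0],
  [1,-0.7,0,-0.1,0],
  [1,-0.7,0,-0.1,0],
  [1,-0.7,0,-0.1,0],
  [1,-0.7,0,-0.1,0],
  [1,-0.8,0,-0.1,0],
  [1,0,0,0,0],
  [1,0,0,0,0],
])

```text
time: 14.32
position: [0.5067, 0.1482, 0.2632]
tool_rot: [2.03, 2.397, -0.0]
ft_force: [0.1, 0.2, -0.5]
grip_width: 0.005
```

```bash
python3 st.py;python3 - <<'E'
from h import *
a=optics.get_image("side")[100:310,120:400,::-1]
cv2.imwrite("pics/side6.png",cv2.resize(a,None,fx=2.8,fy=2.8))
a=optics.get_image("top")[150:310,150:360,::-1]
cv2.imwrite("pics/top6z.png",cv2.resize(a,None,fx=3.7,fy=3.7))
E
```

```text
14.325 p [0.5067 0.1482 0.2632] carrier xy [0.0003 0.0884] tip z 0.25521471896418635 xhead 99.4755849126259 z [ 0.0006 -0.0007 -1.    ] F [ 0.0923  0.1683 -0.519 ] g 0.005371301205625049 q [-0.9889  0.0365  0.6764  1.7252 -0.0224  1.3876 -0.1434]
```

View pics/side6.png

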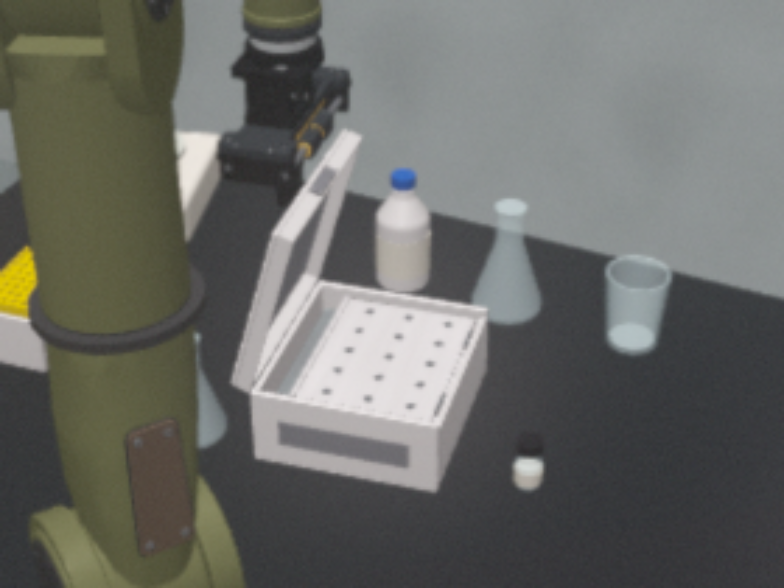

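View pics/top6z.png

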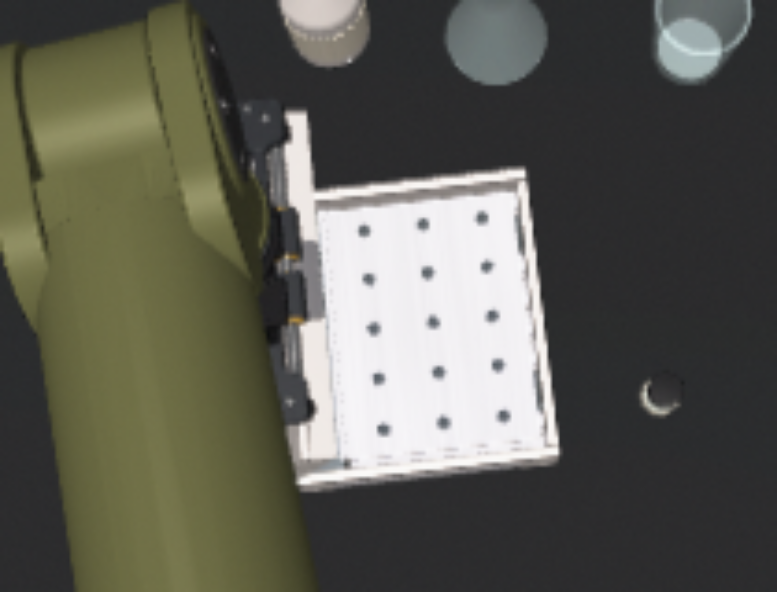

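The cover has swung in to about 75° and follows the fingers, with the carrier and flap unchanged. I continue the arc.

Call:
play_rows([
  [1,-0.7,0,0.0,0],
  [1,-0.7,0,0.1,0],
  [1,-0.7,0,0.1,0],
  [1,-0.7,0,0.2,0],
  [1,-0.8,0,0.2,0],
  [1,-0.8,0,0.3,0],
  [1,-0.8,0,0.4,0],
  [1,-0.8,0,0.4,0],
  [1,-0.8,0,0.4,0],
  [1,-0.7,0,0.5,0],
  [1,-0.7,0,0.5,0],
  [1,-0.7,0,0.6,0],
  [1,-0.7,0,0.6,0],
  [1,-0.6,0,0.6,0],
  [1,-0.6,0,0.6,0],
  [1,-0.5,0,0.7,0],
  [1,0,0,0,0],
  [1,0,0,0,0],
])

```text
time: 16.68
position: [0.5252, 0.0373, 0.2011]
tool_rot: [2.03, 2.398, -0.0]
ft_force: [-0.3, -0.7, -0.7]
grip_width: 0.006
```

```bash
python3 st.py;python3 - <<'E'
from h import *
a=optics.get_image("side")[100:310,120:400,::-1]
cv2.imwrite("pics/side7.png",cv2.resize(a,None,fx=2.8,fy=2.8))
E
```

```text
16.675 p [0.5252 0.0373 0.2011] carrier xy [ 0.0002 -0.024 ] tip z 0.19311337829473016 xhead 99.50618398405003 z [ 0.0002 -0.0003 -1.    ] F [-0.284  -0.6824 -0.747 ] g 0.00593952975938062 q [-0.8599  0.0792  0.7815  1.8211 -0.0582  1.2645  0.1035]
```

View pics/side7.png

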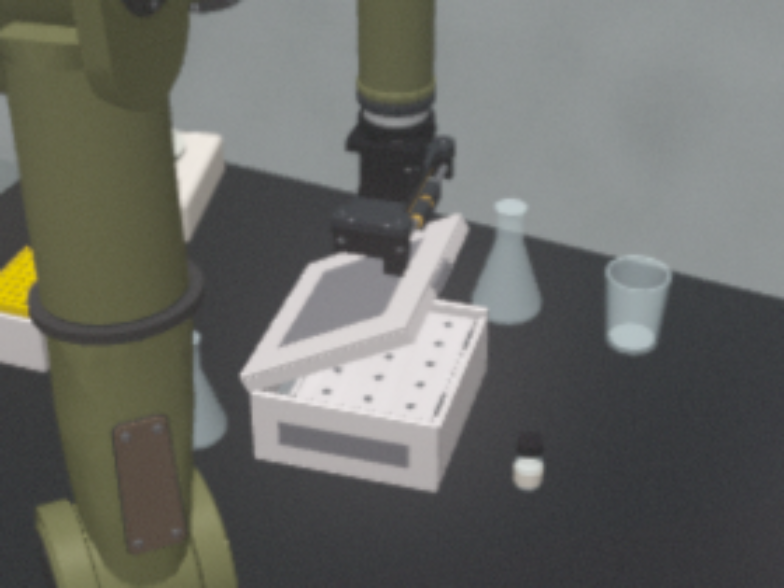

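The cover is at about 30°, with the fingertips on its outer face near the free edge at (395,262). I continue down to just above the stop.

Call:
play_rows([
  [1,-0.4,0,0.6,0],
  [1,-0.4,0,0.6,0],
  [1,-0.3,0,0.7,0],
  [1,-0.3,0,0.7,0],
  [1,-0.3,0,0.7,0],
  [1,-0.2,0,0.6,0],
  [1,-0.2,0,0.6,0],
  [1,-0.2,0,0.6,0],
  [1,-0.1,0,0.5,0],
  [1,-0.1,0,0.5,0],
  [1,0,0,0.5,0],
  [1,0,0,0.5,0],
  [1,0,0,0.4,0],
  [1,0,0,0.4,0],
  [1,0,0,0,0],
  [1,0,0,0,0],
])

```text
time: 18.73
position: [0.5291, 0.0131, 0.122]
tool_rot: [-2.029, -2.398, -0.0]
ft_force: [-0.0, -0.6, 0.6]
grip_width: 0.003
```

```bash
python3 st.py
```

```text
18.725 p [0.5291 0.0131 0.122 ] carrier xy [ 0.0001 -0.0486] tip z 0.11400890386927151 xhead 99.52419215522731 z [-0.0002  0.0002 -1.    ] F [-0.0156 -0.6338  0.6048] g 0.0028781405758491877 q [-0.7963  0.1818  0.7958  1.9081 -0.145   1.11    0.2223]
```

Call:
play_rows([
  [1,0,0,0.2,0],
  [1,0,0,0.1,0],
  [1,0,0,0,0],
  [1,0,0,0,0],
])

```text
time: 19.23
position: [0.5295, 0.0129, 0.1204]
tool_rot: [-2.029, -2.398, -0.001]
ft_force: [-2.6, 0.9, 9.1]
grip_width: 0.007
```

Call:
play_rows([
  [1,0,0,0.2,0],
  [1,0,0,0.1,0],
  [1,0,0,0,0],
  [1,0,0,0,0],
])

```text
time: 19.73
position: [0.5296, 0.0129, 0.1201]
tool_rot: [-2.028, -2.396, -0.003]
ft_force: [-11.3, 0.2, 29.9]
grip_width: 0.006
```

```bash
python3 st.py;python3 - <<'E'
from h import *
a=optics.get_image("side")[100:310,120:400,::-1]
cv2.imwrite("pics/side8.png",cv2.resize(a,None,fx=2.8,fy=2.8))
E
```

```text
19.725 p [0.5296 0.0129 0.1201] carrier xy [ 0.0005 -0.0488] tip z 0.11210916926760561 xhead 99.49838924066836 z [-0.0005  0.0029 -1.    ] F [-11.3383   0.1658  29.8586] g 0.005736340787791412 q [-0.7929  0.1861  0.7958  1.9087 -0.1516  1.107   0.2282]
```

View pics/side8.png

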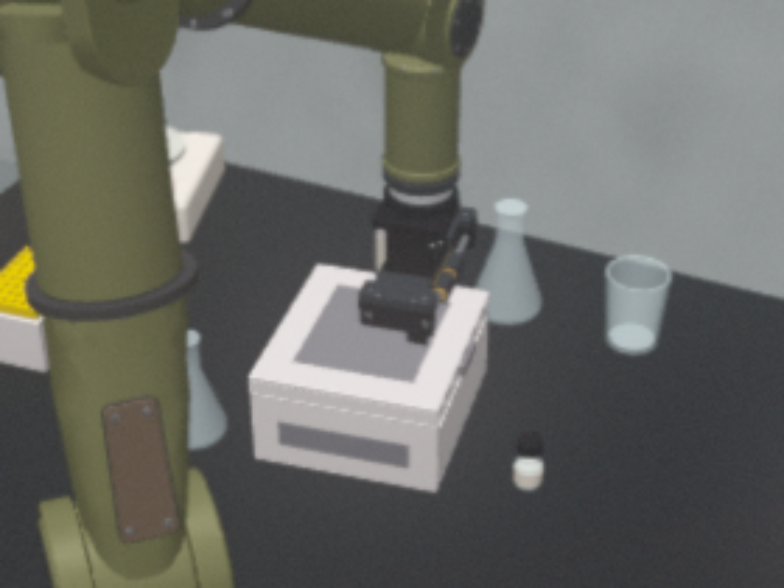

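The cover is shut: the tip rests at 112.1 mm, which is the closed top, with 30 N, and the seam is even in the picture. I retreat straight up.

Call:
play_rows([
  [1,0,0,-0.7,0],
  [1,0,0,-1.5,0],
  [1,0,0,-4,0],
  [1,0,0,-5,0],
  [1,0,0,-5,0],
  [1,0,0,-5,0],
  [1,0,0,-3,0],
  [1,0,0,0,0],
  [1,0,0,0,0],
  [1,0,0,0,0],
  [1,0,0,0,0],
])

```text
time: 21.15
position: [0.5288, 0.0129, 0.3572]
tool_rot: [-2.029, -2.397, 0.002]
ft_force: [-0.1, 0.2, -0.3]
grip_width: 0.004
```

```bash
python3 st.py;python3 - <<'E'
from h import *
a=optics.get_image("side")[100:310,120:400,::-1]
cv2.imwrite("pics/side9.png",cv2.resize(a,None,fx=2.8,fy=2.8))
cv2.imwrite("pics/top9.png",optics.get_image("top")[:,:,::-1])
E
```

```text
21.15 p [0.5288 0.0129 0.3572] carrier xy [-0.0003 -0.0488] tip z 0.3491500828420867 xhead 99.51604632022278 z [-0.0016 -0.0004 -1.    ] F [-0.0659  0.1535 -0.3009] g 0.0035291018562379596 q [-0.858   0.0152  0.8019  1.5593 -0.0106  1.5733  0.11  ]
```

View pics/side9.png

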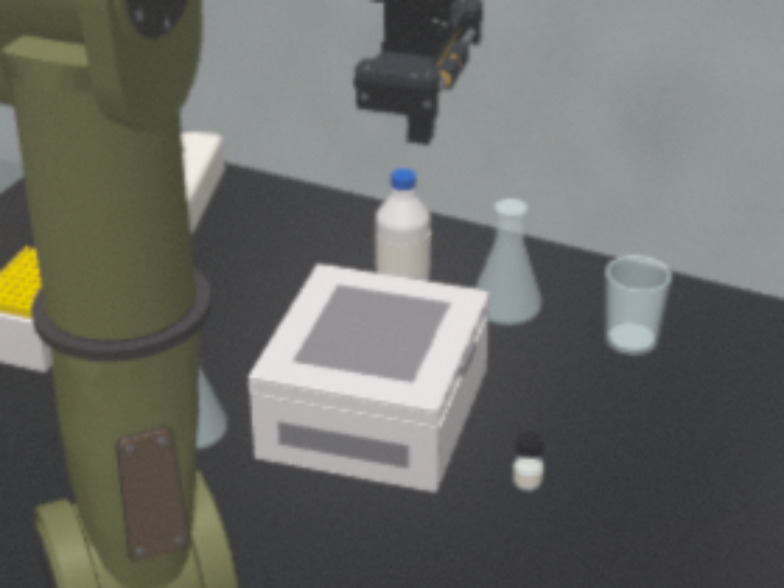

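View pics/top9.png

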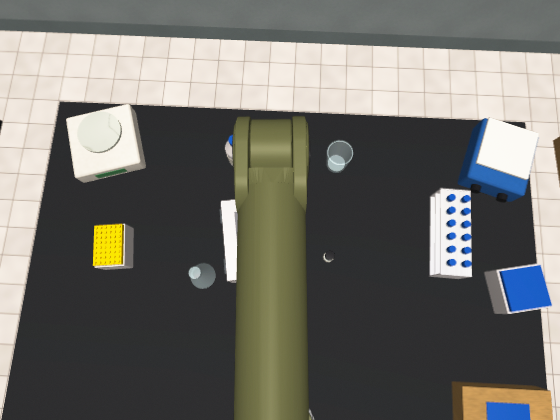

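The cover is shut and level, and the carrier is in its old place, with its front corner at (437,490) in both zoomed side views. The vial, flasks and beaker are also where they were, and the arm is clear.

```bash
python3 -c "
from bench import ticket
print(ticket.close_job())"
```

```text
the job is handed in; nothing more can be done
None
```

The carrier is closed and the job was handed in at about 21 s; no verdict is reported.

**Flap:** I pushed it down first, with closed fingertips on its outer face. At the end the tip rested at 82 mm, the height of the folded flap, with about 30 N. The cover was still open at about 1.78 rad at that point.

**Cover:** I then swung it shut from its outer side. The tip ended at 112.1 mm, the height of the closed top, also with about 30 N.

**Final checks:** After backing off, the force on the tool was near zero and the fingertips were at 349 mm, clear of everything. The pictures show the cover level and the carrier where it stood. All the bystanders look undisturbed, though the arm hid some of them in the last top view. I couldn't see the flap after shutting the cover, so its final position rests on the earlier reading. No check failed or disagreed beyond a few millimetres of measurement scatter.

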